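Back off the strap clamp under the laser marker with a reversible ratchet

TASK

The strap clamp on the laser marker's bed is bolted down on the blank, and the ratchet is still sitting on its bolt, set to tighten. Flip the ratchet's direction lever over to its other side, swing the handle back and forth until the bolt has come loose by at least half a turn, then slide the strap fully back off the blank and let go. Do not touch the laser, and leave the blank and the other things on the bench where they are.

Things in the scene. Friction and masses are not known exactly. Their poses are not given: they have to be found in the camera images.
- bolt_axis (a point): point on the clamp bolt's upright axis, 110 mm above the bench, level with the flat top of the ratchet's head. Its axes are those of the marking bed, a fixed aluminium plate of tapped holes, 300 (x) x 300 (y) x 15 mm: x points from the bolt to the blank, roughly away from the robot, y to the left, z up. Loosening is anticlockwise seen from above
- lever_tab (a point): centre of the red thumb tab (10 mm long, 8 mm across, from 116 to 128 mm above the bench) on the dark direction lever that lies on top of the ratchet's chromed head. The lever pivots on the handle's centre line 22 mm from the bolt axis towards the grip; the tab stands 24 mm from that pivot, back over the bolt axis. The head's top is flat at 110 mm, nothing stands beside the tab
- selector (a joint): direction lever angle, rad: 0 in line with the handle, growing anticlockwise from above. Negative (-0.42 with the pawl in a gap, -0.13 with it on a tooth tip) is tighten, the start; positive likewise loosen. About 4 N at the tab pushes it over; past 0 a spring takes it on. It ticks as the ratchet clicks. Seen from the grip to the bolt, the tab starts right of the handle line and must go left
- handle_grip (a point): point on the centre line of the ratchet's level handle, 130 mm from the bolt axis, 98 mm above the bench. Black round grip with blue bands, 22 mm thick, from 82 to 182 mm from the bolt axis; a 13 mm chromed bar from 50 to 82 mm. Ratchet head 38 mm wide, 86 to 110 mm above the bench. x points outward along the handle, z up. The ratchet stays on the bolt by itself
- ratchet (a joint): handle angle, rad: 0 points along the bed's -x (to the robot), growing anticlockwise from above (to the robot's right). Lever on loosen: anticlockwise swings turn the bolt, clockwise ones click back. Lever on tighten: anticlockwise only clicks, clockwise locks up. 14 teeth, 0.45 rad apart; a stroke of 1.7 rad gains 2 or 3. At the grip 3 N turn the bolt, 1 N clicks back
- bolt (a joint): bolt angle, rad: 0 tight (start), growing anticlockwise from above as it is loosened; half a turn is 3.14. It stays where it is left. A yellow stripe on the steel socket and a yellow mark on the round drive plate on top of the ratchet's head turn with it
- strap_knob (a point): centre of the knurled steel knob (20 mm in diameter, from 52 to 74 mm above the bench) of the support screw at the heel of the dark steel strap clamp (138 x 32 x 12 mm, top 47 mm up, lying along the bed's x); it is 72 mm behind the bolt and rigid with the strap. The handle passes 17 mm over it near angle 0, so swing the handle aside to reach it. Axes as the bed's
- strap: the loose strap (0.4 kg); origin on its underside level, where the bolt passes its slot at the start; x to its nose, y left, z up. The nose overlaps the blank by 14 mm; the heel stands on the support screw. Clamped fast until the bolt is a third of a turn off, then it slides along the bed's -x (to the robot) with about 4 N, 32 mm till its slot ends against the bolt; a spring keeps it level
- blank_centre (a point): centre of the loose gold-anodised aluminium blank (69 x 122 x 20 mm) held on the bed under the nose of the strap, between dowel pins, its top 35 mm above the bench
- lens (a point): centre of the underside of the laser's black field lens (84 mm in diameter, 215 mm above the bench). Over it, from 260 mm up, hangs the grey scan head, 125 mm square; a blue beam box, 150 mm wide, runs to -y of this point to a column 560 mm off. All fixed. It overhangs the ratchet's head, so a hand pointing straight down cannot reach the lever: lean it 30 to 45 degrees, in from the handle's side
- spray_centre (a point): bystander: lavender spray bottle with a pink trigger top, 68 mm in diameter, 193 mm high; point about half-way up
- mouse_centre (a point): bystander: black computer mouse, 105 x 62 x 30 mm, on a thin dark mat
- ruler_centre (a point): bystander: steel ruler, 200 x 30 x 3 mm, flat on the bench
Mind the look-alikes: they are no part of the job. What is shaped like the strap but orange or red is not meant.

How it is judged:
By the outcome, as a careful person would: the job done as asked, in the order asked, and still so for the second after the job is handed in, with the robot touching nothing.
It also fails if it takes over 72 s, if anything falls off the work surface, if the arm or the gripper's body presses on something with over 40 N, if the wrist force passes 120 N, or if a joint passes its speed limit or range.

ROBOT

A 6-joint arm with a two-finger parallel gripper is mounted at the origin on the work surface. World frame = base frame: x ahead of the robot, y to its left, z up, the work surface at z = 0. Lengths are in m, angles in rad, forces in N, time in s.
With the tool pointing down it reaches from about 0.325 to 0.775 m from the base axis. Payload 5.5 kg.
Tool frame: the origin (TCP) lies between the finger pads; the fingertips stand 8 mm ahead of it and the grasp point (between the pads) lies 11 mm behind it (tcp_to_tips is the distance from the TCP to the fingertips, in m); z points along the fingers, y is the line along which they close (so a half turn about z gives the same grasp; the last joint's range is limited). The gripper opens to 88 mm and grips with 3 to 60 N. Pads are 20 mm wide; open, the fingers measure 115 mm over their backs; the gripper's body (75 mm by 178 mm) begins 61 mm behind the grasp point.
Start: joints at [-1.236, 0.091, 1.231, -0, 1.82, -0.057], TCP at [0.229, -0.555, 0.231] pointing down, gripper open.
Joint ranges: [-2.87, 2.87], [-0.86, 2.18], [0.17, 2.46], [-1.51, 4.65], [0.06, 2.69], [-2.65, 2.65]. Speed limits (rad/s): [2.57, 2.57, 3.01, 3.14, 3.14, 3.14].

INTERFACE

Orientations are given as a unit quaternion [w, x, y, z].
In Python, from bench import * gives the robot as it stands. Calls block until the motion is done:
- move_to(position, orientation): joint-space move of the TCP to a pose.
- move_l(position, speed=0.15, orientation=None): straight line of the TCP; orientation=None keeps the orientation; speed is the mean speed in m/s.
- movej(angles): joint-space move.
- gripper_open() and close(): open the fingers fully, or close them until they stop; the grip force is fixed at half the most.
- hold(seconds).
- inverse_kinematics(position, orientation): joint angles nearest the present ones, or None.
- state(): the state.
- get_image(name): name is "side" or "top"; returns a dict with "frame" (480x640x3 uint8, blue, green, red), "depth" (480x640 float32, m along the optical axis (not along the pixel's ray), 0 where there is no reading), "camera_matrix" (3x3 intrinsics, pixels), "view" (4x4, takes a point from world to camera coordinates). Camera axes: x right, y up, looking along -z (the intrinsics and any distortion apply to the point x, -y, -z); pixel columns grow to the right and rows downward; lengths in m; the calibration is good to about 2 mm. A picture is of the moment at which its call begins.
A pose or a line that the arm cannot do raises IKError and nothing moves.
- job_done(): hands the job in; it is judged then, once.
The state is a dict: "time": time; "joint_pos": joint angles; "dq": joint speeds; "joint_torque": joint torques, N m; "ee_pos": TCP position; "ee_rot": TCP orientation; "ft_force": force on the tool from outside, world axes, zero at the start; "moment": the same for the moment, N m; "finger_gap": finger opening in m; "finger_force": force on a finger pad.
Only numpy, scipy, OpenCV 4.12 (cv2) and the standard library are available. Lean on these libraries where they do the work, as an engineer would, in place of code of your own. Each camera call takes 0.05 s, during which the arm holds its last target. There are 200 camera calls.

## Working session

There is one attempt and no reset: what is moved stays moved. The work goes in short steps, each a Python script; the robot and the scene stay as the last script left them, time stands still between calls to the robot, and variables do not carry over. Pictures are saved under pics/ and viewed, at most 10 in all, crops included, and the job is handed in when it is done.

```bash
mkdir -p pics; ls
python3 - <<'E'
from bench import *
import cv2,numpy as np
for n in("side","top"):
    d=get_image(n);cv2.imwrite(f"pics/{n}0.png",d["frame"]);np.savez(f"pics/{n}0.npz",**d)
    print(n,d["camera_matrix"].tolist(),np.round(d["view"],3).tolist())
print(state())
E
```

```text
pics
side [[437.167408957045, 0.0, 314.85580899402294], [0.0, 437.167408957045, 244.29875942224], [0.0, 0.0, 1.0]] [[-0.916, -0.401, 0.016, 0.5], [0.288, -0.627, 0.724, -0.249], [-0.28, 0.667, 0.69, -1.042], [0.0, 0.0, 0.0, 1.0]]
top [[456.1246591380202, 0.0, 329.15530948660665], [0.0, 456.1246591380202, 236.6677089941112], [0.0, 0.0, 1.0]] [[0.006, -1.0, 0.004, 0.007], [0.993, 0.006, 0.119, -0.557], [-0.119, 0.003, 0.993, -1.018], [0.0, 0.0, 0.0, 1.0]]
{'time': 0.1, 'joint_pos': array([-1.23572440e+00,  9.17837743e-02,  1.23173709e+00, -3.26762564e-05,
        1.81980409e+00, -5.67132649e-02]), 'dq': array([-0.00033878, -0.00318072, -0.002723  ,  0.00110753, -0.00155566,
       -0.00123183]), 'joint_torque': array([ 3.66072592e-03, -4.47856772e+01, -4.07571065e+01,  7.01106177e-02,
        2.84061074e-02, -1.14743589e-04]), 'ee_pos': array([ 0.22900295, -0.55431137,  0.22963585]), 'ee_rot': array([-8.55575384e-04,  9.80874737e-01,  1.94638126e-01, -1.35845641e-04]), 'ft_force': array([-0.3122485 , -0.58579945, -0.60555181]), 'moment': array([-0.00860638, -0.00968688,  0.00731851]), 'finger_force': 0.0, 'finger_gap': 0.08799978866016384}
```

View pics/side0.png

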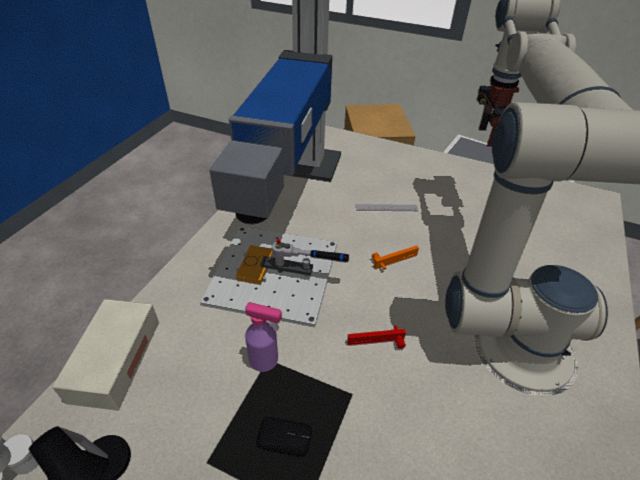

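View pics/top0.png

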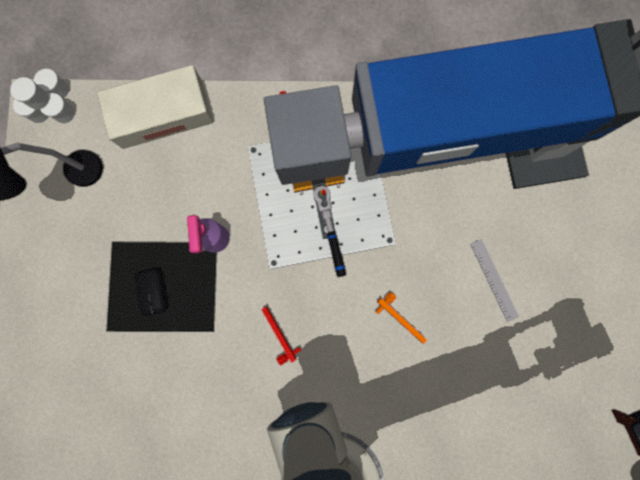

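The side view shows the bed around (270,275) with the handle grip at (330,256). In the top view the head is at about (322,200), the grip at (338,255), and the bed corners at (274,263), (390,241) and (254,150). Next I'll enlarge both and compute the points.

```bash
cat > h.py <<'E'
import cv2,numpy as np
def ray(d,u,v):
    K=d["camera_matrix"];V=d["view"];R=V[:3,:3];o=-R.T@V[:3,3]
    r=R.T@np.array([(u-K[0,2])/K[0,0],-(v-K[1,2])/K[1,1],-1.]);return o,r
def onz(d,u,v,z):
    o,r=ray(d,u,v);return o+r*(z-o[2])/r[2]
def proj(d,p):
    c=d["view"][:3,:3]@p+d["view"][:3,3];K=d["camera_matrix"]
    return K[0,0]*c[0]/-c[2]+K[0,2],K[1,1]*-c[1]/-c[2]+K[1,2]
def cents(d,lo,hi,box,z,amin=3):
    hsv=cv2.cvtColor(d["frame"],cv2.COLOR_BGR2HSV);m=cv2.inRange(hsv,np.array(lo),np.array(hi))
    k=np.zeros_like(m);x0,y0,x1,y1=box;k[y0:y1,x0:x1]=m[y0:y1,x0:x1]
    n,_,s,c=cv2.connectedComponentsWithStats(k)
    return [(c[i].round(1).tolist(),int(s[i,4]),onz(d,*c[i],z).round(4).tolist()) for i in range(1,n) if s[i,4]>=amin]
E
python3 - <<'E'
from h import *
t=np.load("pics/top0.npz");s=np.load("pics/side0.npz")
a=cv2.resize(t["frame"][170:290,280:360],None,fx=4.8,fy=4.8,interpolation=cv2.INTER_CUBIC)
b=cv2.resize(s["frame"][225:305,225:360],None,fx=3,fy=3,interpolation=cv2.INTER_CUBIC)
c=np.zeros((576,800,3),np.uint8);c[:576,:384]=a[:576];c[:240,390:795]=b
cv2.imwrite("pics/crop0.png",c)
for n,d,box in(("top",t,(300,170,360,290)),("side",s,(240,225,360,280))):
    print(n,"red",cents(d,(0,120,90),(8,255,255),box,.122),cents(d,(170,120,90),(180,255,255),box,.122))
    print(" blue",cents(d,(100,120,80),(130,255,255),box,.1025))
    print(" yellow",cents(d,(22,110,110),(35,255,255),box,.11,1))
for u,v in((274,263),(390,241),(254,150)):print(onz(t,u,v,.015).round(3))
E
```

```text
top red [([323.3, 191.9], 15, [0.6423, 0.024, 0.122])] []
 blue [([331.0, 236.2], 23, [0.5495, 0.0068, 0.1025]), ([339.1, 267.6], 31, [0.4821, -0.0108, 0.1025])]
 yellow []
side red [([278.2, 239.4], 5, [0.6424, 0.0191, 0.122])] []
 blue [([314.3, 252.4], 12, [0.5464, 0.0058, 0.1025]), ([341.0, 256.0], 19, [0.4795, -0.0106, 0.1025])]
 yellow [([276.5, 245.0], 2, [0.643, 0.0286, 0.11])]
[0.496 0.139 0.015]
[ 0.55  -0.132  0.015]
[0.767 0.192 0.015]
```

View pics/crop0.png

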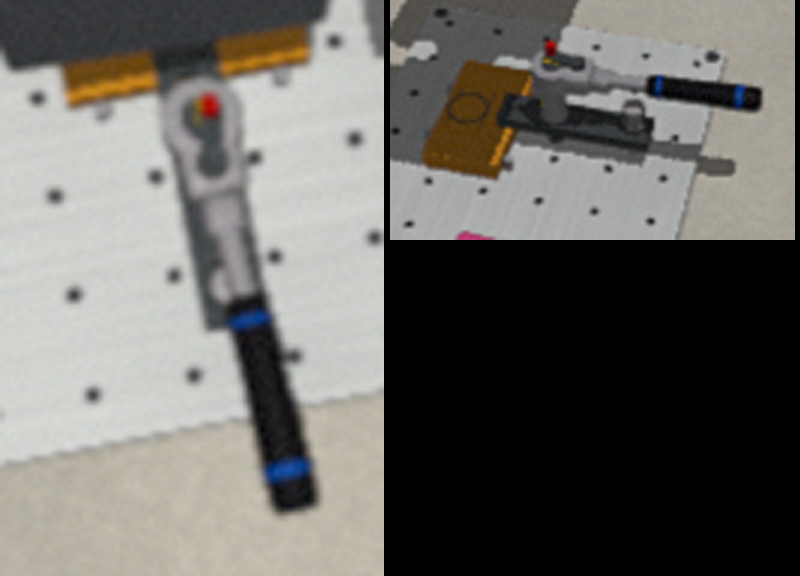

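The crop shows the tab at crop (207,103) on the head centred near (202,117), the lever pivot near (212,160), the bands at (250,318) and (288,468), and the grip end at (295,505). The knob is half hidden under the bar, and the scan head's edge lies just beyond the head. Next: bolt axis, heading, lens and bottle positions, plus IK checks.

```bash
cat >> h.py <<'E'
from scipy.spatial.transform import Rotation as Rn
def quat(head,lean,yawoff=0):
    """tool z points along heading `head` (rad), leaned `lean` from straight down; y horizontal"""
    hx=np.array([np.cos(head),np.sin(head),0]);dn=np.array([0,0,-1.])
    z=np.sin(lean)*hx+np.cos(lean)*dn;y=np.cross([0,0,1.],hx);x=np.cross(y,z)
    s=1 if not yawoff else -1
    q=Rn.from_matrix(np.c_[s*x,s*y,z]).as_quat();return np.r_[q[3],q[:3]]
E
python3 - <<'E'
from h import *
from bench import *
t=np.load("pics/top0.npz");s=np.load("pics/side0.npz")
b1=(onz(t,331,236.2,.107)+onz(s,314.3,252.4,.105))/2;b2=(onz(t,339.1,267.6,.107)+onz(s,341,256,.105))/2
E=onz(t,341.5,275.2,.098);u=(b1-b2)[:2];L=np.hypot(*u);u/=L
print("b1",b1,"b2",b2,"L",L,"head deg",np.degrees(np.arctan2(u[1],u[0])),"end",E,"bolt from end",E[:2]+.182*u, "headcircle",onz(t,322.1,194.4,.11))
# tab by depth
for d,uv in((t,(323,192)),(s,(278,239))):
    o,r=ray(d,*uv);print("tab depth pt",o+r*d["depth"][uv[1],uv[0]])
# two-view tab
from numpy.linalg import lstsq
o1,r1=ray(t,323.3,191.9);o2,r2=ray(s,278.2,239.4)
k=lstsq(np.c_[r1,-r2],o2-o1,rcond=None)[0];print("tab2view",o1+k[0]*r1,o2+k[1]*r2)
# points clouds: grey head top, spray, via depth
def cloud(d):
    v,u=np.mgrid[0:480,0:640];K=d["camera_matrix"];z=d["depth"]
    c=np.stack([(u-K[0,2])/K[0,0]*z,-(v-K[1,2])/K[1,1]*z,-z],-1)
    return (c-d["view"][:3,3])@d["view"][:3,:3]
C=cloud(t);S=cloud(s)
for n,(x,y) in dict(headTL=(270,100),TR=(335,95),BL=(283,170),BR=(345,165),BRlow=(345,178),spray=(195,232),box=(400,165)).items():print(n,C[y,x].round(3))
for n,(x,y) in dict(lens=(252,217),headfront=(250,195),hl=(218,205),hr=(275,210),spray=(262,340)).items():print("side",n,S[y,x].round(3))
m=(C[...,2]>.3)&(C[...,0]>.55)&(C[...,0]<.9)&(abs(C[...,1])<.2);
ms=(S[...,2]>.262)&(S[...,2]<.45)&(S[...,0]>.55)&(S[...,0]<.9)&(S[...,1]<.2)&(S[...,1]>-.05)
for q in(C[m],S[ms]):
    if len(q):print(len(q),"min",q.min(0).round(3),"max",q.max(0).round(3))
E
```

```text
b1 [0.54721651 0.00750548 0.106     ] b2 [ 0.4802677  -0.00943952  0.106     ] L 0.06905994062529422 head deg 14.203497162248835 end [ 0.46609237 -0.01606978  0.098     ] bolt from end [0.6425287  0.02858693] headcircle [0.63936894 0.02659621 0.11      ]
tab depth pt [0.64108666 0.02451079 0.12625582]
tab depth pt [0.64012429 0.02408001 0.12847471]
tab2view [0.64116411 0.02386836 0.12690583] [0.63994774 0.02347454 0.12663395]
headTL [0.738 0.108 0.372]
TR [0.747 0.004 0.372]
BL [0.625 0.086 0.362]
BR [ 0.643 -0.014  0.328]
BRlow [ 0.7   -0.026  0.015]
spray [0.545 0.273 0.193]
box [ 0.647 -0.109  0.317]
side lens [0.671 0.085 0.238]
side headfront [0.656 0.107 0.321]
side hl [0.734 0.121 0.277]
side hr [ 0.779 -0.214  0.001]
side spray [0.536 0.3   0.115]
18879 min [ 0.623 -0.2    0.3  ] max [0.813 0.119 0.41 ]
6006 min [ 0.621 -0.05   0.262] max [0.784 0.124 0.408]
```

```bash
cat >> h.py <<'E'
B=np.array([.6405,.030]);BED=np.radians(11.2)
E
python3 - <<'E'
from h import *
from bench import *
hd=np.radians(14.2);u=np.array([np.cos(hd),np.sin(hd),0]);l=np.array([-u[1],u[0],0])
lean=np.radians(40)
tab=np.array([.6405,.0240,0])
cand=[]
for f in(0,1):
    q=quat(hd,lean,f);z=np.array([0,0,1])
    zt=np.sin(lean)*u-np.cos(lean)*z
    p=tab+.0026*u-.030*l+[0,0,.1320]
    a=inverse_kinematics(p-zt*.12,q);b=inverse_kinematics(p,q);print(f,a,b)
    if a is not None and b is not None:cand.append((abs(b[5]),f,p,q,zt))
c=min(cand,key=lambda c:c[0]);_,f,p,q,zt=c;print("use",f)
close()
move_to(p-zt*.12,q)
move_l(p,speed=.1)
st=state();print(st["time"],st["ee_pos"],p,st["ft_force"])
for n in("side","top"):
    d=get_image(n);np.savez(f"pics/{n}1.npz",**d)
    print(n,cents(d,(0,120,90),(8,255,255),(260,170,345,250),.122))
    x,y=map(int,proj(d,np.array([.6,.03,.12])));im=cv2.resize(d["frame"][y-50:y+50,x-65:x+65],None,fx=3,fy=3,interpolation=cv2.INTER_CUBIC)
    cv2.imwrite(f"pics/{n}1.png",im)
cv2.imwrite("pics/p1.png",np.hstack([cv2.imread("pics/side1.png"),cv2.imread("pics/top1.png")]))
E
```

```text
0 [-0.30135407 -0.55791837  1.93555631  0.37315854  1.16905868 -2.16108973] [-0.20943588 -0.31126998  1.92071972  0.36477126  0.91987494 -2.15863951]
1 [-0.30135407 -0.55791837  1.93555631  0.37315854  1.16905868  0.98050292] [-0.20943588 -0.31126998  1.92071972  0.36477126  0.91987494  0.98295314]
use 1
5.0417 [ 0.65055959 -0.00461466  0.13292155] [ 0.65037978 -0.00444556  0.132     ] [ 0.29104762 -1.01338861  0.03994294]
side [([278.1, 239.7], 7, [0.642, 0.0202, 0.122])]
top [([323.2, 191.7], 12, [0.6427, 0.0242, 0.122]), ([326.2, 209.8], 4, [0.6037, 0.0174, 0.122]), ([331.8, 208.4], 8, [0.6067, 0.0057, 0.122]), ([330.9, 217.5], 43, [0.587, 0.0074, 0.122])]
```

View pics/p1.png

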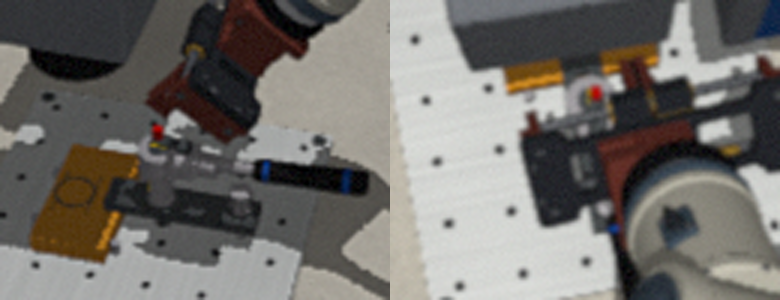

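The closed fingertips (top crop about (630,75)) are right of the red tab (595,93), level with it along the handle. Next I'll sweep left in small steps while watching the force.

Run:
```python
from h import *
from bench import *
hd=np.radians(14.2);u=np.array([np.cos(hd),np.sin(hd),0]);l=np.array([-u[1],u[0],0])
p0=state()["ee_pos"].copy();p0[2]=.132;f0=state()["ft_force"]
box=(312,180,327,197)
move_l(p0+l*.008,speed=.05)
for k in range(10,32,2):
    move_l(p0+l*.001*k,speed=.03)
    f=state()["ft_force"]-f0
    print(k,"lat %.1f up %.1f along %.1f"%(f@l,f[2],f@u),flush=True)
    if abs(f@l)>15: break
    if k>=20:
        d=get_image("top");print(cents(d,(0,120,90),(8,255,255),box,.122))
print(state()["time"])
cv2.imwrite("pics/p2.png",cv2.resize(d["frame"][160:240,270:370],None,fx=5,fy=5,interpolation=cv2.INTER_CUBIC))
```

```text
10 lat 1.0 up -0.9 along 0.8
12 lat 1.8 up -2.4 along -0.3
14 lat 2.2 up -0.8 along 0.4
16 lat 1.3 up -0.2 along -0.1
18 lat 1.5 up -1.0 along 1.0
20 lat 1.2 up -0.3 along -0.1
[([320.2, 191.8], 13, [0.6425, 0.0306, 0.122])]
22 lat 1.0 up -1.9 along 0.7
[([319.1, 192.4], 9, [0.641, 0.0328, 0.122])]
24 lat 0.9 up -1.2 along 0.9
[([319.5, 192.0], 12, [0.642, 0.032, 0.122])]
26 lat -0.4 up -1.1 along 0.3
[([318.3, 192.4], 13, [0.6411, 0.0346, 0.122])]
28 lat 1.6 up -0.8 along -0.6
[([316.3, 193.1], 9, [0.6395, 0.0388, 0.122])]
30 lat -3.0 up -1.5 along 1.2
[([317.0, 193.2], 10, [0.6393, 0.0373, 0.122])]
8.5
```

View pics/p2.png

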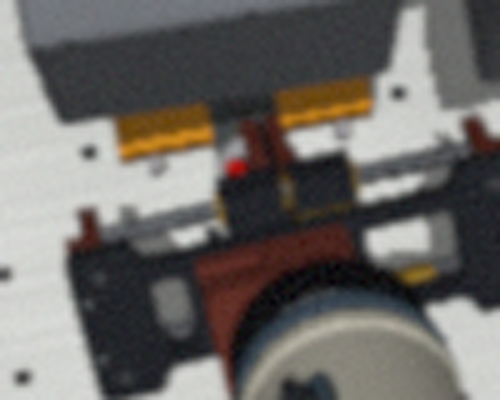

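The tab (crop (236,168), full-image (317,193)) is now about 8 mm left of the line, so past centre. I'll back off, check it, and check IK along the arc.

```bash
cat >> h.py <<'E'
def gpose(a,r=.135,lean=np.radians(30),f=1,zc=.098):
    """TCP pose gripping the handle at ratchet angle a; grasp point 11 mm behind TCP"""
    hd=BED+a;q=quat(hd,lean,f);u=np.array([np.cos(hd),np.sin(hd),0])
    zt=np.sin(lean)*u+np.cos(lean)*np.array([0,0,-1.])
    return np.r_[B,zc]-r*u+.011*zt,q,zt
E
python3 - <<'E'
from h import *
from bench import *
hd=np.radians(14.2);u=np.array([np.cos(hd),np.sin(hd),0]);l=np.array([-u[1],u[0],0]);lean=np.radians(40)
zt=np.sin(lean)*u-np.cos(lean)*np.array([0,0,1])
p=state()["ee_pos"]
move_l(p-l*.008,speed=.08); p=state()["ee_pos"];move_l(p-zt*.12,speed=.2)
move_l(state()["ee_pos"]+[-.05,-.10,.08],speed=.25)
t=get_image("top");s=get_image("side")
print(cents(t,(0,120,90),(8,255,255),(310,180,330,200),.122),cents(s,(0,120,90),(8,255,255),(265,230,290,248),.122))
for n,d in(("t",t),("s",s)):print(n,cents(d,(100,120,80),(130,255,255),(300,220,360,290),.106,6))
print(state()["time"],state()["joint_pos"].round(2))
for f in(0,1):
  for ld in(20,30):
    print(f,ld,[ (a,None if (j:=inverse_kinematics(*gpose(a,f=f,lean=np.radians(ld))[:2])) is None else np.round(j,2).tolist()) for a in(-1.25,-.6,.05,.5,.8)])
im=np.hstack([cv2.resize(d["frame"][y:y+80,x:x+80],None,fx=5,fy=5,interpolation=cv2.INTER_CUBIC) for d,x,y in((t,285,170),(s,250,220))])
cv2.imwrite("pics/p3.png",im)
E
```

```text
[([317.2, 193.8], 19, [0.6379, 0.037, 0.122])] [([277.7, 243.6], 7, [0.6364, 0.0335, 0.122])]
t [([331.1, 236.3], 25, [0.5488, 0.0066, 0.106]), ([339.5, 267.4], 34, [0.4824, -0.0115, 0.106])]
s [([314.3, 252.4], 12, [0.545, 0.0091, 0.106]), ([341.0, 256.2], 20, [0.4781, -0.0066, 0.106])]
10.3083 [-0.57 -0.61  1.83  0.49  1.42  0.81]
0 20 [(-1.25, [0.38, 0.05, 1.56, -0.35, 1.48, -0.11]), (-0.6, [0.22, -0.35, 1.92, -0.21, 1.29, -0.91]), (0.05, [-0.16, -0.45, 2.0, 0.14, 1.27, -2.0]), (0.5, None), (0.8, None)]
0 30 [(-1.25, [0.47, 0.06, 1.6, -0.53, 1.47, 0.01]), (-0.6, [0.3, -0.46, 2.05, -0.36, 1.16, -0.79]), (0.05, [-0.22, -0.6, 2.14, 0.25, 1.14, -2.09]), (0.5, None), (0.8, None)]
1 20 [(-1.25, None), (-0.6, [0.22, -0.35, 1.92, -0.21, 1.29, 2.23]), (0.05, [-0.16, -0.45, 2.0, 0.14, 1.27, 1.15]), (0.5, [-0.35, -0.24, 1.84, 0.31, 1.38, 0.49]), (0.8, [-0.4, -0.05, 1.66, 0.35, 1.47, 0.15])]
1 30 [(-1.25, None), (-0.6, [0.3, -0.46, 2.05, -0.36, 1.16, 2.35]), (0.05, [-0.22, -0.6, 2.14, 0.25, 1.14, 1.05]), (0.5, [-0.45, -0.31, 1.93, 0.49, 1.31, 0.34]), (0.8, [-0.5, -0.06, 1.72, 0.53, 1.46, 0.02])]
```

View pics/p3.png

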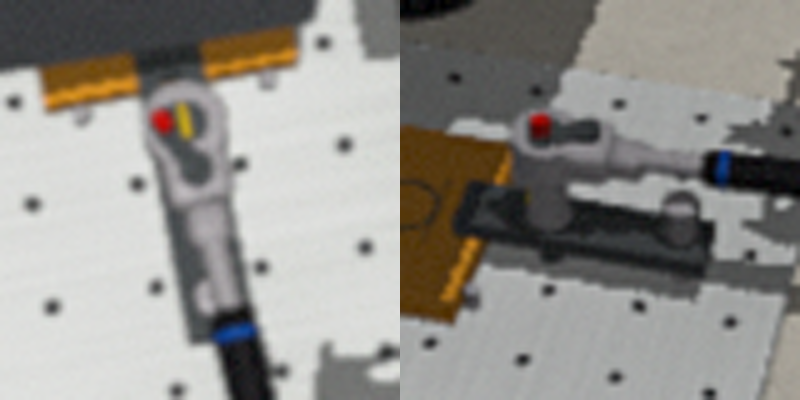

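The lever is flipped: the red tab sits left of the line (crop (162,121)) and the yellow mark on the drive plate is visible (184,120). Next I'll grip the handle with f=1 and swing from -0.7 to +0.8.

```bash
cat >> h.py <<'E'
def swing(a0,a1,speed=.15,step=.25,**k):
    from bench import move_l,state
    n=int(np.ceil(abs(a1-a0)/step));m=0
    for a in np.linspace(a0,a1,n+1)[1:]:
        p,q,_=gpose(a,**k);move_l(p,speed=speed,orientation=q);f=state()["ft_force"];m=max(m,np.linalg.norm(f))
    hd=BED+a1;print("a",a1,"maxF %.1f"%m,"now radial %.1f tang %.1f z %.1f"%(f@[np.cos(hd),np.sin(hd),0],f@[-np.sin(hd),np.cos(hd),0],f[2]),"t",state()["time"],"gap %.4f"%state()["finger_gap"],flush=True)
E
python3 - <<'E'
from h import *
from bench import *
print([inverse_kinematics(*gpose(a)[:2]) is not None for a in(-.7,-.75,.85,.9)])
gripper_open()
p,q,zt=gpose(.05)
move_to(p-zt*.07,q);move_l(p,speed=.12);print(state()["ft_force"])
close();print(state()["finger_gap"],state()["ft_force"],state()["time"])
swing(.05,.3,speed=.1)
d=get_image("top");print(cents(d,(100,120,80),(130,255,255),(300,220,360,290),.106,6))
swing(.3,.8)
swing(.8,-.7)
t=get_image("top");cv2.imwrite("pics/p4.png",cv2.resize(t["frame"][130:290,230:430],None,fx=4,fy=3.75,interpolation=cv2.INTER_CUBIC))
E
```

```text
[True, True, True, True]
[-0.26209963  0.01021033  0.15205245]
0.021519050406301192 [-0.23356875 -0.99814788 -0.42190066] 14.2083
a 0.3 maxF 8.2 now radial -7.1 tang 1.5 z 3.9 t 14.7333 gap 0.0212
[([341.2, 232.7], 21, [0.5567, -0.0149, 0.106])]
a 0.8 maxF 12.2 now radial -11.0 tang 2.8 z 4.5 t 15.625 gap 0.0214
a -0.7 maxF 17.4 now radial 16.6 tang -2.3 z -4.6 t 18.65 gap 0.0213
```

View pics/p4.png

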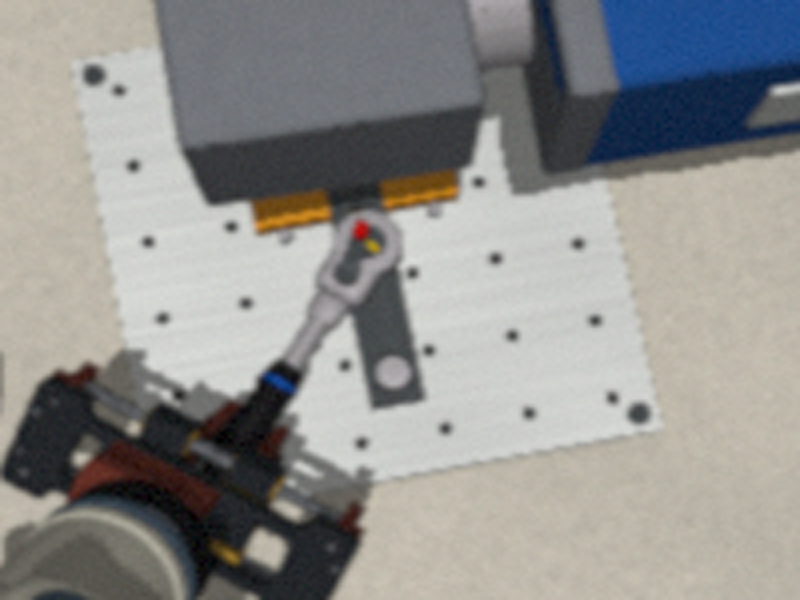

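The swing works: the handle now points lower-left, the knob is clear at crop (393,371), and the yellow mark has moved to (372,245). Four more strokes follow.

Run:
```python
from h import *
from bench import *
for i in range(4):
    swing(-.7,.85,speed=.18);
    swing(.85,-.7 if i<3 else -.75,speed=.2)
    d=get_image("top");print("yellow",cents(d,(22,110,110),(35,255,255),(310,180,330,205),.111,1),"axis px",np.round(proj(d,np.r_[B,.11]),1))
print(cents(d,(0,120,90),(8,255,255),(310,180,330,200),.122),state()["time"])
cv2.imwrite("pics/p5.png",cv2.resize(d["frame"][170:270,260:360],None,fx=6,fy=6,interpolation=cv2.INTER_CUBIC))
print("knob",onz(d,328.3,228.9,.074),"exp",B-.072*np.array([np.cos(BED),np.sin(BED)]))
```

```text
a 0.85 maxF 13.4 now radial -10.7 tang 2.5 z 5.1 t 21.9167 gap 0.0214
a -0.7 maxF 20.7 now radial 19.4 tang -3.2 z -6.3 t 25.1333 gap 0.0216
yellow [([323.5, 193.5], 8, [0.6412, 0.0236, 0.111])] axis px [320.5 193.9]
a 0.85 maxF 15.6 now radial -11.0 tang 2.5 z 5.6 t 28.4 gap 0.0216
a -0.7 maxF 21.8 now radial 20.7 tang -2.8 z -6.3 t 31.6167 gap 0.0216
yellow [([322.3, 192.7], 7, [0.6429, 0.0262, 0.111])] axis px [320.5 193.9]
a 0.85 maxF 20.5 now radial -8.2 tang 1.4 z 3.3 t 34.8833 gap 0.0214
a -0.7 maxF 22.8 now radial 21.7 tang -1.9 z -6.7 t 38.1 gap 0.0213
yellow [([322.0, 195.5], 10, [0.6367, 0.0268, 0.111])] axis px [320.5 193.9]
a 0.85 maxF 21.9 now radial -6.5 tang 3.5 z 2.6 t 41.3667 gap 0.0212
a -0.75 maxF 22.1 now radial 19.6 tang -2.9 z -6.7 t 44.6333 gap 0.0216
yellow [([322.9, 194.2], 10, [0.6396, 0.0249, 0.111])] axis px [320.5 193.9]
[([319.6, 191.1], 15, [0.644, 0.0318, 0.122])] 44.6833
knob [0.56920809 0.01273139 0.074     ] exp [0.56987123 0.01601513]
```

View pics/p5.png

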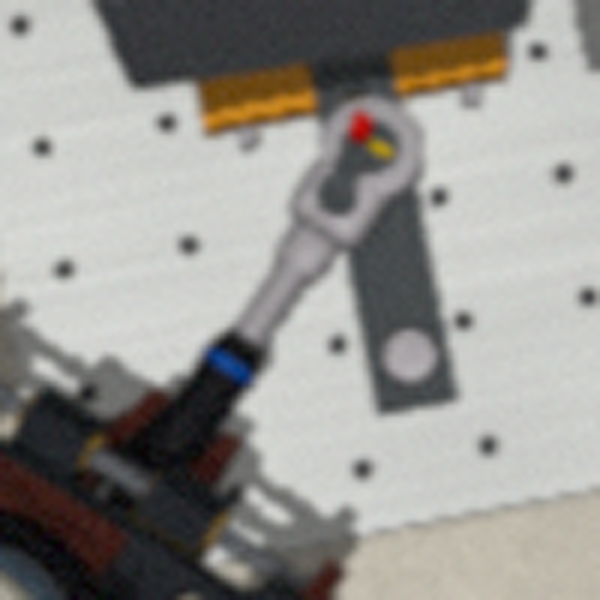

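The bolt mark reads about 51° past vertical, modulo 180. The earlier angles (26, 77, 129, 180, then 231°) fit 9 teeth, so the bolt is at about 4.0 rad, more than half a turn, and the lever is still on loosen. The knob is at (0.5695, 0.013), within 3 mm of where it should be. Next I'll release the handle and pull the strap.

Run:
```python
from h import *
from bench import *
_,_,zh=gpose(-.75)
gripper_open()
move_l(state()["ee_pos"]-zh*.09,speed=.25)
hd=BED+.5;lean=np.radians(15);zt=np.r_[np.sin(lean)*np.cos(hd),np.sin(lean)*np.sin(hd),-np.cos(lean)]
g=np.array([.5695,.0138,.0715])+.011*zt
j=state()["joint_pos"]
opts=[(abs(b[5]-j[5]),f) for f in(0,1) if (b:=inverse_kinematics(g,quat(hd,lean,f))) is not None];f=min(opts)[1];q=quat(hd,lean,f);print(opts)
move_to(g-zt*.09,q);move_l(g,speed=.12)
f0=state()["ft_force"];print("pre",f0,state()["time"])
close();print("gap",state()["finger_gap"],state()["ft_force"])
ub=np.array([np.cos(BED),np.sin(BED),0])
g=state()["ee_pos"].copy()
move_l(g-ub*.015,speed=.06);print("15mm",(state()["ft_force"]-f0)@ub)
move_l(g-ub*.029,speed=.06);print("29mm",(state()["ft_force"]-f0)@ub)
for k in np.arange(.0305,.0375,.0015):
    move_l(g-ub*k,speed=.04);F=state()["ft_force"]-f0;print(round(k,4),(F@ub).round(1),F.round(1))
    if F@ub>14:break
print(state()["time"],(state()["ee_pos"]-g)@ub)
```

```text
[(np.float64(5.045675724793505), 0), (np.float64(1.9040830712037122), 1)]
pre [-0.07028634 -0.2986414   0.3363569 ] 48.8667
gap 0.019318262172083874 [-0.22687268  1.36225686  0.26519157]
15mm -2.543364211124119
29mm -2.5430423220508827
0.0305 -0.3 [-0.3  0.3  0.1]
0.032 1.1 [ 1.1 -0.  -1.4]
0.0335 7.6 [ 7.3  2.6 -5.3]
0.035 13.7 [13.4  3.  -6.7]
0.0365 20.2 [19.5  5.5 -9.9]
51.9583 -0.032819156182007314
```

The stop was reached at about 32 mm, with the force rising there. I'll let go, retreat and check.

Run:
```python
from h import *
from bench import *
hd=BED+.5;lean=np.radians(15);zt=np.r_[np.sin(lean)*np.cos(hd),np.sin(lean)*np.sin(hd),-np.cos(lean)]
gripper_open()
move_l(state()["ee_pos"]-zt*.10,speed=.2)
move_l(state()["ee_pos"]+[-.09,-.12,.08],speed=.3)
t=get_image("top");s=get_image("side");np.savez("pics/top6.npz",**t)
print(state()["time"],state()["ft_force"])
a=cv2.resize(t["frame"][170:270,270:370],None,fx=4,fy=4,interpolation=cv2.INTER_CUBIC)
b=cv2.resize(s["frame"][210:310,210:310],None,fx=4,fy=4,interpolation=cv2.INTER_CUBIC)
cv2.imwrite("pics/p6.png",np.hstack([a,b]))
ub=np.array([np.cos(BED),np.sin(BED)])
g=cv2.cvtColor(t["frame"],cv2.COLOR_BGR2GRAY)[225:265,318:345]
c=cv2.HoughCircles(cv2.resize(cv2.medianBlur(g,3),None,fx=4,fy=4),cv2.HOUGH_GRADIENT,1,40,param1=80,param2=12,minRadius=13,maxRadius=24)
if c is not None:
    for x,y,r in c[0][:3]:
        p=onz(t,318+x/4,225+y/4,.074);print(x,y,r,p,(p[:2]-B)@ub)
```

```text
54.5583 [-0.93979517  0.19258358  0.76689032]
51.5 72.5 16.3 [0.53750341 0.00685449 0.074     ] -0.10553068485423117
```

View pics/p6.png

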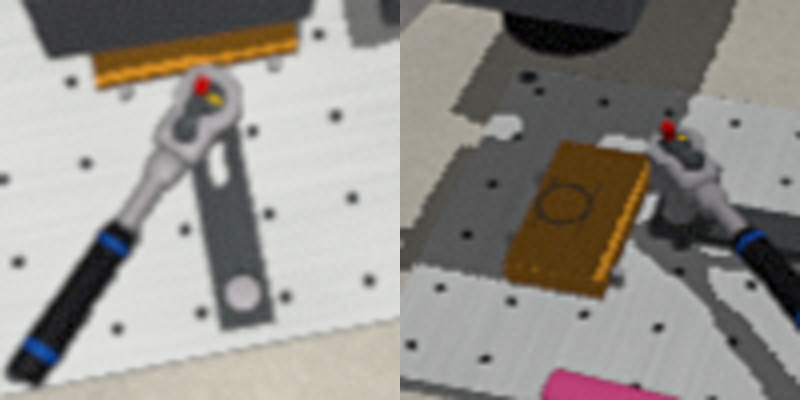

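The strap is fully off the blank: the knob is at top crop (242,292), 105 mm behind the bolt (104 expected). The blank is uncovered and still in place, and the hand is clear of everything.

```bash
python3 -c "
from bench import *
print(job_done())"
```

```text
the job is handed in; nothing more can be done
None
```

I handed the job in at about 55 s of robot time: the lever is flipped to loosen, the bolt is about 4.0 rad loose (read from its yellow mark), and the strap is slid back about 32 mm to its stop, off the blank and released.

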